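# Tip a lens module up a stepped turning stand until its window is up

### The arm

A 6-joint arm with a two-finger parallel gripper is mounted at the origin on the work surface. World frame = base frame: x ahead of the robot, y to its left, z up, the work surface at z = 0. Lengths are in mm, angles in rad, forces in N, time in s.
With the tool pointing down it reaches from about 275 to 750 mm from the base axis. Payload 10.2 kg.
Tool frame: the origin (TCP) lies on the centre line of the jaws, within the pads' length; the fingertips stand 17 mm ahead of it and the grasp point (between the pads) lies 2 mm behind it; z points along the fingers, y is the line along which they close (so a half turn about z gives the same grasp; the last joint's range is limited). The gripper opens to 85 mm and grips with 20 to 120 N. Pads are 22 mm wide; open, the fingers measure 114 mm over their backs; the gripper's body (76 mm by 85 mm) begins 54 mm behind the grasp point. The pads swing forward as they close: fully open they stand 13 mm farther back than shut.
Start: joints at [-1.453, 0.313, 1.498, -0, 1.331, -0.223], TCP at [175.464, -494.817, 248.294] pointing down, gripper open.
Joint ranges: [-2.94, 2.94], [-0.97, 2.17], [0.19, 2.56], [-1.23, 4.37], [0.02, 3.11], [-2.88, 2.88]. Speed limits (rad/s): [2.39, 2.39, 3.01, 3.14, 3.14, 3.14].

### API

Orientations are given as a unit quaternion [w, x, y, z].
In Python, from rig import ctrl gives the robot as it stands. The module is installed in compiled form; this text tells all that it offers.
- The arm moves only by the shell command python3 -m jog 'ROWS' [FORCE]. ROWS is JSON, a list of rows, each an object with "delta_pos": the shift along the world's x, y, z in mm, a list of three; "angular": the turn, a rotation vector about the world's x, y, z in rad, a list of three; "fingers": the opening, from 0 (shut) to 1 (fully open). In form: [{"delta_pos": [tx, ty, tz], "angular": [rx, ry, rz], "fingers": fingers}, ...]. A call has 1 to 10 rows; each row is the pose to reach, as a shift and turn from the pose commanded when the call began; what a row does not reach only later rows make up. A row lasts 1/8 s, in which the tool goes at most 62.5 mm and 10.7 degrees, less where a joint would pass 70% of its speed; a pose out of reach is approached as far as the arm can. A call with a gripper value outside its range is refused whole. The fingers move at their own pace and stop on an object; FORCE is the grip in N (left out, the last holds). Time passes only in rows, so rows that repeat a pose let the fingers close. It gives the time, the measured TCP pose, the force, the opening and the grip force at its end, in the units of the state.
- ctrl.sense(): the state, without advancing time (a new reading comes with each control period).
- ctrl.capture(name): name is "side" or "top"; returns a dict with "pixels" (400x640x3 uint8, blue, green, red), "fx", "fy", "cx", "cy" (pixels), "dist" ([k1, k2, p1, p2, k3] as OpenCV has them; the pictures are not rectified), "R" (3x3) and "t" (3): a world point X has camera coordinates R X + t. Camera axes: x right, y down, z forward; pixel columns grow to the right and rows downward; lengths in mm; the calibration is good to about 2 mm. A picture is of the moment at which its call begins. There is no depth.
- ctrl.finish_job(): hands the job in; it is judged then, once.
The state is a dict: "time_s": time; "joints": joint angles; "dq": joint speeds; "tau": joint torques, N m; "eef_pos": TCP position; "ee_rot": TCP orientation; "force": force on the tool from outside, world axes, zero at the start; "wrist_torque": the same for the moment, N m; "grip_width": opening from 0.0 (shut) to 1.0 (fully open); "grip_force": force on a finger pad.
Only numpy, scipy, OpenCV 4.12 (cv2) and the standard library are available. Lean on these libraries where they do the work, as an engineer would, in place of code of your own. Each camera call takes 0.05 s, during which the arm holds its last target. There are 200 camera calls.

### The job

The black lens module stands in front of the low end of the stepped turning stand with its round window underneath. Without lifting it clear, push and tip it up the stand a quarter turn at a time - over the first edge so that it lies on the lower step with its window to the side, then over the second edge onto the upper deck - so that the round window faces up, and finally slide it along the deck until it sits flat and square against the end stop. Let go of it and leave the other things on the bench where they are.

Things in the scene. Friction and masses are not known exactly. Their poses are not given: they have to be found in the camera images.
- module_mid (a point): centre (and centre of mass) of the loose lens module: black plastic box, 110 mm along its x, 90 mm along y and z, 0.4 to 0.8 kg, too wide to grasp. Starts on the table window down (its z up), its front 20 to 65 mm short of the stand's first edge, its x within 0.3 rad of the stand's x. Ends with its z down, centre 65 mm above the table at stand y = 200 mm
- window (a point): centre of the module's window face, its -z face, 45 mm from its centre: a 78 mm aluminium ring round an amber patterned disc. The opposite face has a grey socket plate and four screws, the x ends have vent slots, the y faces are plain. Axes as the module
- stand: fixed plywood stepped stand, 150 mm wide along its x, climbing along its +y. Origin on the table under the middle of the first edge, z up. Lower step: top 10 mm above the table, y = 0 (first edge, upright riser) to 120 mm. Upper deck: top 20 mm above the table, y = 120 mm to the end stop at 245 mm
- edge1 (a point): middle of the first edge (stand y = 0, 10 mm up), axes as the stand. With its foot against a riser and pushed high (72 mm up its rear face) the module tips about the edge, balances at about 50 degrees, then falls flat on the level above, overhanging by 10 mm. The pusher must rise with the face in an arc: friction is high, a pusher sliding down jams. Pushed low it slides
- edge2 (a point): middle of the second edge (stand y = 120 mm, 20 mm above the table), top of the upright 10 mm riser between the lower step and the upper deck; axes as the stand
- stop_foot (a point): middle of the foot of the end stop, on its face that looks along the stand's -y (stand y = 245 mm, 20 mm above the table); axes as the stand. The stop is a rigid dark steel bar 12 mm thick over the whole width, its top 60 mm above the table
- tray: clear tray 190 mm square, 12 mm high, holding rows of round patterned discs (bystander; origin at its underside)
- motor: small upright steel motor, 36 mm across, 70 mm tall with its shaft, on the robot's side of the stand (bystander; origin at its underside)
- driver: screwdriver lying on the far side of the stand (bystander; origin at its underside)
- bracket: steel angle bracket 50 x 40 x 44 mm high on the far side of the stand (bystander; origin at its underside)
- carton: closed cardboard carton 130 x 170 x 100 mm high (bystander; origin at its underside)
- partsbin: open red plastic bin 160 x 100 x 70 mm high (bystander; origin at its underside)
- mug: white mug, 90 mm tall (bystander; origin at its underside)

How it is judged (in metres and radians):
On the way, in this order (a step that is already met when the one before it is completed fails the run):
1. the module lies flat on the lower step, turned a quarter turn (angle between module_mid's own z axis and vertical between 1.49 and 1.65 rad and angle between module_mid's own x axis and vertical between 1.49 and 1.65 rad and z of module_mid in the frame of stand between 0.051 and 0.059 m and y of module_mid in the frame of stand between 0.015 and 0.1 m and x of module_mid in the frame of stand between -0.05 and 0.05 m), for 0.2 s.
2. the module lies flat on the upper deck with its window up (angle between module_mid's own z axis and vertical above 3.07 rad and z of module_mid in the frame of stand between 0.061 and 0.069 m and y of module_mid in the frame of stand between 0.13 and 0.21 m and x of module_mid in the frame of stand between -0.05 and 0.05 m), for 0.2 s.
At the end, for the whole second after the job is handed in: The module lies flat on the upper deck with its window up (within 4 degrees), its face against the end stop (gap under 6 mm) and square to it (within 4 degrees), not overhanging the deck's sides by more than 30 mm, and stays there (angle between module_mid's own z axis and vertical above 3.07 rad and z of module_mid in the frame of stand between 0.061 and 0.069 m and y of module_mid in the frame of stand between 0.194 and 0.204 m and x of module_mid in the frame of stand between -0.05 and 0.05 m and angle between the x axis of module_mid and the x axis of stand, either way round below 0.07 rad); the robot touches nothing.
It fails at once if a bystander is moved more than 30 mm (distance of any of tray, motor, driver, bracket, carton, partsbin, mug from where it was at the start of the episode above 0.03 m).
It fails at once if the module is lifted clear, more than 60 mm above its resting height on the deck (height (world z) of module_mid above 0.125 m).
It also fails if it takes over 61 s, if anything falls off the work surface, if the arm or the gripper's body presses on something with over 40 N, if the wrist force passes 120 N, or if a joint passes its speed limit or range.

## Working session

There is one attempt and no reset: what is moved stays moved. The work goes in short steps, Python scripts to look and compute and a shell command to move; the robot and the scene stay as the last step left them, time stands still between calls to the robot, and variables do not carry over. Pictures are saved under pics/ and viewed, at most 10 in all, crops included, and the job is handed in when it is done.

```bash
mkdir -p pics; cat > h.py <<'E'
import numpy as np, cv2
from rig import ctrl
def cap(n,f=None):
    c=ctrl.capture(n); c['px']=np.array(c['pixels'],np.uint8)
    c['K']=np.array([[c['fx'],0,c['cx']],[0,c['fy'],c['cy']],[0,0,1.]]);c['R']=np.array(c['R']);c['t']=np.array(c['t']);c['d']=np.array(c['dist'],float)
    if f: cv2.imwrite('pics/'+f,c['px'])
    return c
def plane(c,uv,z):
    n=cv2.undistortPoints(np.array(uv,float).reshape(-1,1,2),c['K'],c['d']).reshape(-1,2)
    d=np.c_[n,np.ones(len(n))]@c['R']; o=-c['R'].T@c['t']
    return o+d*((z-o[2])/d[:,2:3])
def proj(c,X):
    return cv2.projectPoints(np.array(X,float).reshape(-1,1,3),cv2.Rodrigues(c['R'])[0],c['t'],c['K'],c['d'])[0].reshape(-1,2)
E
python3 - <<'E'
from h import *
for n in('top','side'):
    c=cap(n,n+'0.png'); print(n,-c['R'].T@c['t'],c['R'][2],c['fx'])
s=ctrl.sense();print(s['eef_pos'],s['ee_rot'],s['force'],s['time_s'])
E
```

```text
top [ 276.94887745  -22.385291   1556.19326618] [ 0.16464657 -0.01622389 -0.98621919] 514.6263141765874
side [-229.39365305 -919.24983443  901.89924208] [ 0.51558146  0.63203703 -0.57853691] 459.9321839056972
[ 175.44330047 -494.60064049  247.82138315] [-5.56416812e-04  9.85517206e-01  1.69574544e-01  4.00826629e-05] [-0.55932426 -0.16939149  0.74875178] 0.1
```

View pics/top0.png

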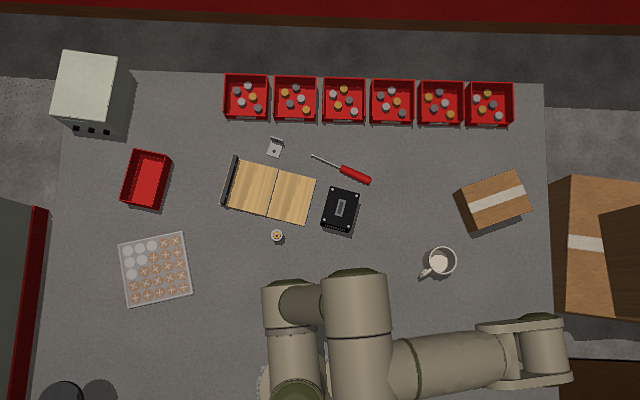

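View pics/side0.png

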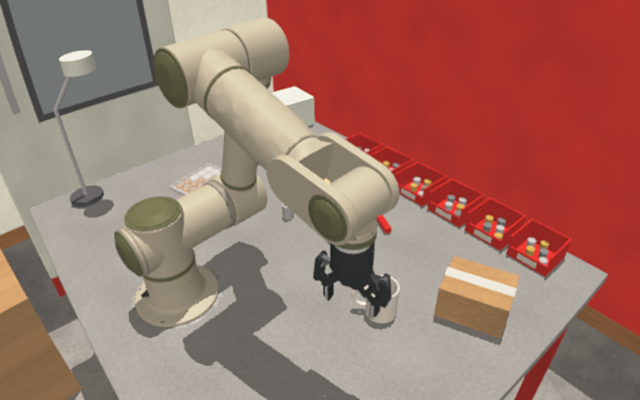

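The top view shows the stand with edge 1 at its right end near (311,201) and the end stop near (230,180). The module is at (341,209) and the motor at (277,236). The side view is blocked by the arm. Next I'll measure both objects in the top image.

```bash
cat > m.py <<'E'
from h import *
import sys
def rect(mask,roi):
    m=np.zeros_like(mask);x0,y0,x1,y1=roi;m[y0:y1,x0:x1]=mask[y0:y1,x0:x1]
    cs=max(cv2.findContours(m,cv2.RETR_EXTERNAL,cv2.CHAIN_APPROX_NONE)[0],key=cv2.contourArea)
    return cs.reshape(-1,2)
def box(c,pts,z):
    X=plane(c,pts,z)[:,:2].astype(np.float32)
    return cv2.minAreaRect(X),X
if __name__=='__main__':
    c=cap('top'); b,g,r=[c['px'][...,i].astype(int) for i in range(3)]
    w=((r-b>40)&(r>130)).astype(np.uint8)*255
    p=rect(w,(215,150,320,232)); 
    rc,X=box(c,p,15); bp=cv2.boxPoints(rc);print('stand',rc,bp.round(1).tolist())
    k=((r<75)&(g<75)&(b<75)).astype(np.uint8)*255
    p=rect(k,(310,175,372,245)); rc,X=box(c,p,90);print('mod z90',rc,cv2.boxPoints(rc).round(1).tolist())
    big=cv2.resize(c['px'][140:250,210:380],None,fx=4.5,fy=4.5,interpolation=cv2.INTER_CUBIC)
    cv2.imwrite('pics/crop1.png',big)
E
python3 m.py
```

```text
stand ((579.620849609375, 162.81661987304688), (120.58919525146484, 149.5606231689453), 77.4818115234375) [[493.5, 120.19999694824219], [639.5999755859375, 87.69999694824219], [665.7000122070312, 205.5], [519.7000122070312, 237.89999389648438]]
mod z90 ((499.4810485839844, -104.967041015625), (99.28216552734375, 133.5835418701172), 76.58190155029297) [[423.0, -137.8000030517578], [552.9000244140625, -168.8000030517578], [576.0, -72.19999694824219], [446.0, -41.20000076293945]]
```

View pics/crop1.png

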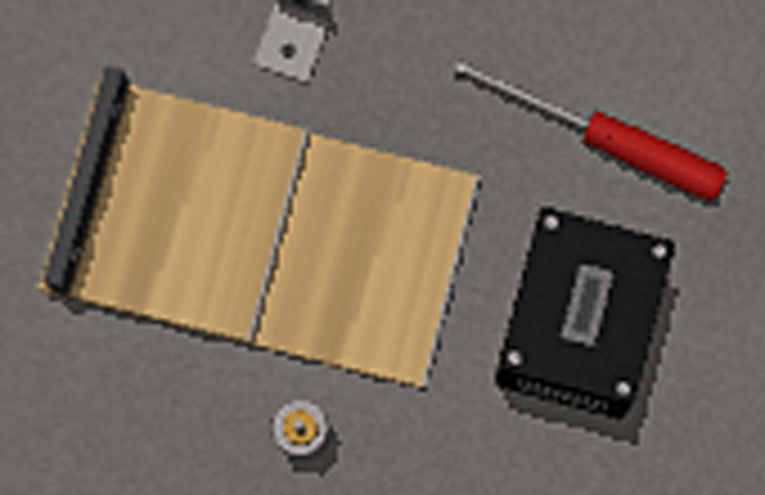

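The crop gives stand edge 1 from (478,178) to (426,387) and edge 2 from (306,132) to (252,342). The module's screws are at (551,223), (660,250), (515,357) and (624,388).

```bash
python3 - <<'E'
from h import *
c=cap('top')
f=lambda pts,z:plane(c,(np.array(pts,float)+.5)/4.5-.5+[210,140],z)
e1=f([(478,178),(426,387)],10)[:,:2];e2=f([(306,132),(252,342)],20)[:,:2]
print(e1,e2,'w',np.linalg.norm(e1[0]-e1[1]),np.linalg.norm(e2[0]-e2[1]))
o=e1.mean(0);m2=e2.mean(0);y=m2-o;print('o',o,'len',np.linalg.norm(y));print('yaw from y',np.arctan2(-y[0],y[1]),'e1 x',[np.arctan2(*(e[0]-e[1])[::-1]) for e in(e1,e2)])
s=f([(551,223),(660,250),(624,388),(515,357),(587,304)],90)[:,:2]
print('mod',s[:4].mean(0),s[4]);d=s[0]-s[3]+s[1]-s[2];print('yaw',np.arctan2(d[1],d[0]))
a=np.mean([np.arctan2(-y[0],y[1])]+[np.arctan2(*(e[0]-e[1])[::-1]) for e in(e1,e2)])
R=np.array([[np.cos(a),-np.sin(a)],[np.sin(a),np.cos(a)]])
print('a',a,'mod in stand',(s[:4].mean(0)-o)@R,'motor',f([(300,428)],70)[0], (f([(300,428)],70)[0,:2]-o)@R)
print('driver/bracket',(f([(460,68),(725,180),(590,140),(290,80)],15)[:,:2]-o)@R)
E
```

```text
[[610.31151652 -31.58896016]
 [465.84767019  -0.70411371]] [[636.37927283  86.03097554]
 [491.51586401 116.24700969]] w 147.7283880550584 147.98113371755304
o [538.07959335 -16.14653693] len 120.1043195513712
yaw from y -0.2170801506770256 e1 x [np.float64(-0.2106188092156902), np.float64(-0.20563459064817116)]
mod [ 512.57552912 -103.69667856] [ 512.66030387 -103.34182234]
yaw -0.23507510617665006
a -0.21111118351362898 mod in stand [ -6.59201069 -90.95070086] motor [429.67308338  78.50854598  70.        ] [-125.83438706   69.83740516]
driver/bracket [[ 144.62933627   30.04183188]
 [ 111.76901351 -163.83039281]
 [ 116.86699991  -68.09153073]
 [ 108.41374468  140.71468568]]
```

The stand origin is at about (538,-16) with yaw -0.212. The module sits at stand (-7,-91) and is nearly square to it. I'll use the part-open fingers with their closing line along stand x as a two-point pusher. First I move behind the module.

```bash
python3 -m jog '[{"delta_pos":[40,38,0],"angular":[0,0,0.13],"fingers":0.6},{"delta_pos":[80,77,0],"angular":[0,0,0.26],"fingers":0.6},{"delta_pos":[120,115,0],"angular":[0,0,0.39],"fingers":0.6},{"delta_pos":[160,153,0],"angular":[0,0,0.52],"fingers":0.6},{"delta_pos":[200,192,0],"angular":[0,0,0.65],"fingers":0.6},{"delta_pos":[240,230,0],"angular":[0,0,0.78],"fingers":0.6},{"delta_pos":[280,268,-30],"angular":[0,0,0.91],"fingers":0.6},{"delta_pos":[319,306,-80],"angular":[0,0,1.019],"fingers":0.6},{"delta_pos":[319,306,-130],"angular":[0,0,1.019],"fingers":0.6},{"delta_pos":[319,306,-180],"angular":[0,0,1.019],"fingers":0.6}]'
python3 -m jog '[{"delta_pos":[0,0,0],"angular":[0,0,0],"fingers":0.6},{"delta_pos":[0,0,-20],"angular":[0,0,0],"fingers":0.6},{"delta_pos":[0,0,-40],"angular":[0,0,0],"fingers":0.6},{"delta_pos":[0,0,-40],"angular":[0,0,0],"fingers":0.6}]'
python3 - <<'E'
from h import *
c=cap('top');d=cap('side')
s=cv2.resize(c['px'][140:290,210:410],None,fx=2,fy=2);t=d['px'][160:310,300:500]
cv2.imwrite('pics/b.png',np.hstack([s,cv2.resize(t,None,fx=2,fy=2)]));print(ctrl.sense())
E
```

```text
time_s: 1.45
eef_pos: [494.6, -187.7, 66.3]
ee_rot: [-0.0, 0.777, 0.629, -0.0]
force: [0.2, -0.6, -0.8]
grip_width: 0.604
grip_force: 0.0
time_s: 1.95
eef_pos: [494.8, -189.3, 29.5]
ee_rot: [0.0, 0.778, 0.629, 0.0]
force: [-0.2, -0.8, -0.3]
grip_width: 0.598
grip_force: 0.0
{'time_s': 2.05, 'joints': array([-5.86509870e-01,  5.99400917e-01,  1.70496590e+00, -1.39002653e-05,
        8.34470359e-01, -3.75338513e-01]), 'dq': array([ 4.10600827e-03, -1.22026165e-03,  1.60585128e-03, -6.25263960e-05,
       -7.51663987e-03,  1.74975218e-04]), 'tau': array([-3.16850329e-02, -4.55601740e+01, -1.81540972e+01, -7.69491453e-04,
        1.19770376e-02, -1.62163919e-04]), 'eef_pos': array([ 495.30326968, -189.50182888,   30.28375919]), 'ee_rot': array([1.31591415e-03, 7.77686945e-01, 6.28650234e-01, 4.08114997e-04]), 'force': array([-0.61860554, -0.3088186 ,  0.37904341]), 'wrist_torque': array([ 0.01523279, -0.00804727, -0.03418638]), 'grip_force': 0.0, 'grip_width': 0.5952854689488768}
```

View pics/b.png

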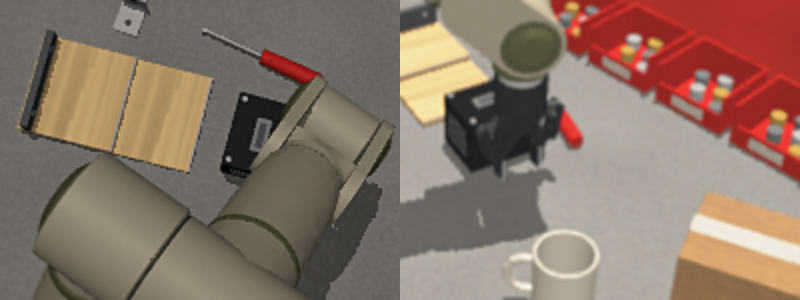

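The fingers stand behind the module's rear face. I'll touch down gently on the table to find out where the fingertips are.

```bash
python3 -m jog '[{"delta_pos":[0,0,-4],"angular":[0,0,0],"fingers":0.6},{"delta_pos":[0,0,-8],"angular":[0,0,0],"fingers":0.6},{"delta_pos":[0,0,-8],"angular":[0,0,0],"fingers":0.6}]'
python3 -m jog '[{"delta_pos":[0,0,-3],"angular":[0,0,0],"fingers":0.6},{"delta_pos":[0,0,-3],"angular":[0,0,0],"fingers":0.6}]'
python3 -m jog '[{"delta_pos":[0,0,-3],"angular":[0,0,0],"fingers":0.6},{"delta_pos":[0,0,-3],"angular":[0,0,0],"fingers":0.6}]'
```

```text
time_s: 2.42
eef_pos: [494.4, -188.8, 20.2]
ee_rot: [-0.0, 0.778, 0.629, -0.0]
force: [0.0, -0.7, 0.7]
grip_width: 0.597
grip_force: 0.0
time_s: 2.68
eef_pos: [494.4, -188.8, 17.1]
ee_rot: [-0.0, 0.778, 0.629, -0.0]
force: [0.5, -0.5, 1.3]
grip_width: 0.601
grip_force: 0.0
time_s: 2.92
eef_pos: [494.3, -188.7, 14.0]
ee_rot: [-0.0, 0.778, 0.629, -0.0]
force: [-0.5, -0.1, 0.1]
grip_width: 0.602
grip_force: 0.0
```

```bash
python3 -m jog '[{"delta_pos":[0,0,-3],"angular":[0,0,0],"fingers":0.6},{"delta_pos":[0,0,-3],"angular":[0,0,0],"fingers":0.6}]'|sed -n 2p\;4p
python3 -m jog '[{"delta_pos":[0,0,-2],"angular":[0,0,0],"fingers":0.6},{"delta_pos":[0,0,-2],"angular":[0,0,0],"fingers":0.6}]'|sed -n 2p\;4p
```

```text
eef_pos: [494.6, -188.9, 13.7]
force: [-10.2, 4.6, 28.9]
eef_pos: [494.7, -188.9, 13.5]
force: [-17.9, 8.2, 52.3]
```

Contact comes at TCP height 13.5, so the tips are 13.5 mm ahead of the TCP. Now I raise the tips to 40 mm and push the module low up to the riser.

```bash
python3 -m jog '[{"delta_pos":[0,0,25],"angular":[0,0,0],"fingers":0.6},{"delta_pos":[0,0,45],"angular":[0,0,0],"fingers":0.6},{"delta_pos":[2,9.8,45],"angular":[0,0,0],"fingers":0.6},{"delta_pos":[4,19.6,45],"angular":[0,0,0],"fingers":0.6},{"delta_pos":[5.5,26,45],"angular":[0,0,0],"fingers":0.6},{"delta_pos":[7,33,45],"angular":[0,0,0],"fingers":0.6},{"delta_pos":[8.5,40,45],"angular":[0,0,0],"fingers":0.6},{"delta_pos":[9.5,45,45],"angular":[0,0,0],"fingers":0.6}]'|sed -n 1,4p
python3 -m jog '[{"delta_pos":[1,5,0],"angular":[0,0,0],"fingers":0.6},{"delta_pos":[2,10,0],"angular":[0,0,0],"fingers":0.6},{"delta_pos":[3,14,0],"angular":[0,0,0],"fingers":0.6},{"delta_pos":[4,18,0],"angular":[0,0,0],"fingers":0.6},{"delta_pos":[4.5,21,0],"angular":[0,0,0],"fingers":0.6},{"delta_pos":[5,23,0],"angular":[0,0,0],"fingers":0.6}]'|sed -n 1,4p
python3 - <<'E'
from h import *
c=cap('top');d=cap('side')
s=cv2.resize(c['px'][140:290,210:410],None,fx=2,fy=2);t=d['px'][160:310,300:500]
cv2.imwrite('pics/b2.png',np.hstack([s,cv2.resize(t,None,fx=2,fy=2)]))
E
```

```text
time_s: 4.42
eef_pos: [504.2, -143.9, 54.3]
ee_rot: [0.0, 0.778, 0.629, -0.0]
force: [-1.1, -4.4, 1.1]
time_s: 5.18
eef_pos: [509.0, -120.9, 54.3]
ee_rot: [0.0, 0.778, 0.629, -0.0]
force: [-1.2, -5.3, 1.7]
```

View pics/b2.png

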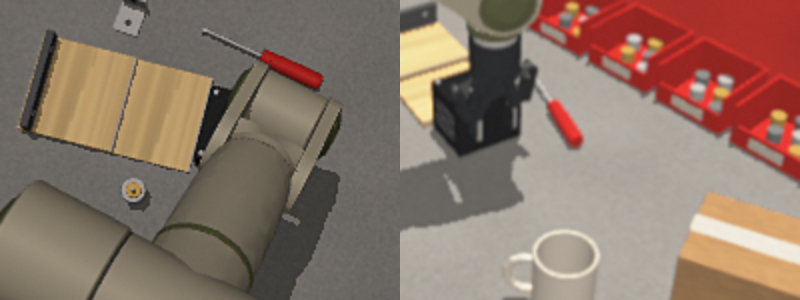

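The module has slid up to the stand at about 5 N. I'll continue in small steps until the force rises.

```bash
for i in 1 2; do :; done
python3 -m jog '[{"delta_pos":[0.6,3,0],"angular":[0,0,0],"fingers":0.6},{"delta_pos":[1,5,0],"angular":[0,0,0],"fingers":0.6}]'|sed -n 1,4p
python3 -m jog '[{"delta_pos":[0.3,1.5,0],"angular":[0,0,0],"fingers":0.6},{"delta_pos":[0.6,3,0],"angular":[0,0,0],"fingers":0.6}]'|sed -n 1,4p
python3 -m jog '[{"delta_pos":[0.3,1.5,0],"angular":[0,0,0],"fingers":0.6},{"delta_pos":[0.6,3,0],"angular":[0,0,0],"fingers":0.6}]'|sed -n 1,4p
```

```text
time_s: 5.52
eef_pos: [510.0, -116.0, 54.4]
ee_rot: [0.0, 0.778, 0.629, -0.0]
force: [-1.9, -5.6, 4.0]
time_s: 5.78
eef_pos: [510.8, -113.6, 54.7]
ee_rot: [0.001, 0.778, 0.628, -0.0]
force: [-3.5, -10.6, 5.5]
time_s: 6.02
eef_pos: [511.4, -112.1, 55.3]
ee_rot: [0.002, 0.778, 0.629, -0.001]
force: [-10.4, -21.3, 12.8]
```

The riser is reached at TCP stand y ≈ -101, as predicted. Next I back off, raise the tips to 72 mm, and work out the tipping arc.

```bash
python3 -m jog '[{"delta_pos":[-2,-8,0],"angular":[0,0,0],"fingers":0.6},{"delta_pos":[-2,-8,16],"angular":[0,0,0],"fingers":0.6},{"delta_pos":[-2,-8,32],"angular":[0,0,0],"fingers":0.6},{"delta_pos":[-1.2,-5,32],"angular":[0,0,0],"fingers":0.6},{"delta_pos":[-0.7,-3,32],"angular":[0,0,0],"fingers":0.6},{"delta_pos":[-0.7,-3,32],"angular":[0,0,0],"fingers":0.6}]'|sed -n 1,4p
python3 - <<'E'
from h import *
r=np.hypot(90,62);p0=np.arctan2(62,-90);ey=np.array([.2104,.9776])
for t in np.arange(0,76,4):
    a=p0-np.radians(t);dy=r*(np.cos(a)-np.cos(p0));dz=r*(np.sin(a)-np.sin(p0));print(t,(ey*dy).round(1),round(dz,1))
E
```

```text
time_s: 6.78
eef_pos: [511.1, -114.8, 87.7]
ee_rot: [0.003, 0.778, 0.629, -0.001]
force: [-6.3, -12.7, 10.1]
0 [0. 0.] 0.0
4 [1.  4.4] 6.1
8 [2.  9.3] 11.9
12 [ 3.1 14.5] 17.4
16 [ 4.3 20.1] 22.4
20 [ 5.6 26. ] 27.0
24 [ 6.9 32.3] 31.2
28 [ 8.3 38.8] 35.0
32 [ 9.8 45.5] 38.3
36 [11.3 52.4] 41.1
40 [12.8 59.5] 43.3
44 [14.4 66.8] 45.1
48 [16.  74.2] 46.4
52 [17.6 81.6] 47.1
56 [19.2 89. ] 47.3
60 [20.8 96.5] 46.9
64 [ 22.4 103.9] 46.1
68 [ 23.9 111.2] 44.7
72 [ 25.5 118.4] 42.8
```

```bash
python3 -m jog '[{"delta_pos":[1,4.4,6.1],"angular":[0,0,0],"fingers":0.6},{"delta_pos":[2,9.3,11.9],"angular":[0,0,0],"fingers":0.6},{"delta_pos":[3.1,14.5,17.4],"angular":[0,0,0],"fingers":0.6},{"delta_pos":[4.3,20.1,22.4],"angular":[0,0,0],"fingers":0.6},{"delta_pos":[5.6,26,27],"angular":[0,0,0],"fingers":0.6},{"delta_pos":[6.9,32.3,31.2],"angular":[0,0,0],"fingers":0.6},{"delta_pos":[6.9,32.3,31.2],"angular":[0,0,0],"fingers":0.6}]'|sed -n 1,4p
python3 - <<'E'
from h import *
c=cap('top');d=cap('side')
s=cv2.resize(c['px'][140:290,210:410],None,fx=2,fy=2);t=d['px'][160:310,270:470]
cv2.imwrite('pics/b3.png',np.hstack([s,cv2.resize(t,None,fx=2,fy=2)]))
E
```

```text
time_s: 7.65
eef_pos: [517.6, -80.0, 117.7]
ee_rot: [0.0, 0.777, 0.629, 0.0]
force: [0.8, -4.4, 1.9]
```

View pics/b3.png

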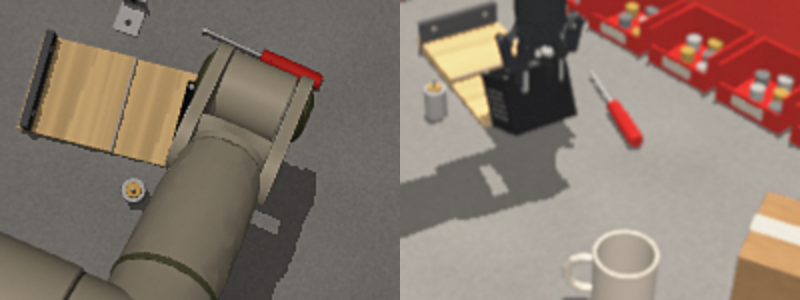

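The module is tipping with its rear foot up, and the contact force is small. I'll continue the arc past balance.

```bash
python3 -m jog '[{"delta_pos":[1.4,6.5,3.8],"angular":[0,0,0],"fingers":0.6},{"delta_pos":[2.9,13.2,7.1],"angular":[0,0,0],"fingers":0.6},{"delta_pos":[4.4,20.1,9.9],"angular":[0,0,0],"fingers":0.6},{"delta_pos":[5.9,27.2,12.1],"angular":[0,0,0],"fingers":0.6},{"delta_pos":[7.5,34.5,13.9],"angular":[0,0,0],"fingers":0.6},{"delta_pos":[9.1,41.9,15.2],"angular":[0,0,0],"fingers":0.6},{"delta_pos":[10.7,49.3,15.9],"angular":[0,0,0],"fingers":0.6},{"delta_pos":[10.7,49.3,15.9],"angular":[0,0,0],"fingers":0.6}]'|sed -n 1,4p
python3 -m jog '[{"delta_pos":[1.6,7.4,0.2],"angular":[0,0,0],"fingers":0.6},{"delta_pos":[3.2,14.9,0],"angular":[0,0,0],"fingers":0.6},{"delta_pos":[3.2,14.9,0],"angular":[0,0,0],"fingers":0.6},{"delta_pos":[3.2,14.9,2],"angular":[0,0,0],"fingers":0.6}]'|sed -n 1,4p
python3 - <<'E'
from h import *
c=cap('top');d=cap('side')
s=cv2.resize(c['px'][140:290,210:410],None,fx=2,fy=2);t=d['px'][160:310,250:450]
cv2.imwrite('pics/b4.png',np.hstack([s,cv2.resize(t,None,fx=2,fy=2)]))
E
```

```text
time_s: 8.75
eef_pos: [528.1, -30.6, 133.4]
ee_rot: [-0.0, 0.777, 0.629, 0.0]
force: [-0.5, 0.5, 0.5]
time_s: 9.25
eef_pos: [531.2, -16.3, 135.3]
ee_rot: [-0.0, 0.778, 0.629, -0.0]
force: [-0.2, 0.2, -0.5]
```

View pics/b4.png

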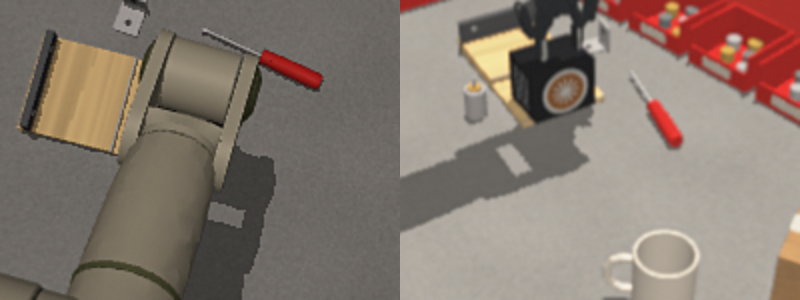

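The module lies on the lower step with its window ring facing back, at about (565,92) in the picture. I retreat behind it, lower the tips to 50 mm, and slide it to the second riser.

```bash
python3 -m jog '[{"delta_pos":[-3.2,-15,2],"angular":[0,0,0],"fingers":0.6},{"delta_pos":[-6.4,-30,2],"angular":[0,0,0],"fingers":0.6},{"delta_pos":[-9.5,-44,0],"angular":[0,0,0],"fingers":0.6},{"delta_pos":[-9.5,-44,0],"angular":[0,0,0],"fingers":0.6},{"delta_pos":[-9.5,-44,-24],"angular":[0,0,0],"fingers":0.6},{"delta_pos":[-9.5,-44,-48],"angular":[0,0,0],"fingers":0.6},{"delta_pos":[-9.5,-44,-72],"angular":[0,0,0],"fingers":0.6},{"delta_pos":[-9.5,-44,-72],"angular":[0,0,0],"fingers":0.6}]'|sed -n 1,4p
python3 -m jog '[{"delta_pos":[1.5,7,0],"angular":[0,0,0],"fingers":0.6},{"delta_pos":[3,14,0],"angular":[0,0,0],"fingers":0.6},{"delta_pos":[4.2,20,0],"angular":[0,0,0],"fingers":0.6},{"delta_pos":[5.5,26,0],"angular":[0,0,0],"fingers":0.6},{"delta_pos":[6.8,32,0],"angular":[0,0,0],"fingers":0.6},{"delta_pos":[8,38,0],"angular":[0,0,0],"fingers":0.6},{"delta_pos":[9.3,44,0],"angular":[0,0,0],"fingers":0.6},{"delta_pos":[10.5,50,0],"angular":[0,0,0],"fingers":0.6},{"delta_pos":[11.6,55,0],"angular":[0,0,0],"fingers":0.6},{"delta_pos":[12,57,0],"angular":[0,0,0],"fingers":0.6}]'|sed -n 1,4p
python3 -m jog '[{"delta_pos":[0.3,1.5,0],"angular":[0,0,0],"fingers":0.6},{"delta_pos":[0.6,3,0],"angular":[0,0,0],"fingers":0.6}]'|sed -n 1,4p
```

```text
time_s: 10.35
eef_pos: [521.0, -59.9, 62.2]
ee_rot: [-0.001, 0.778, 0.629, -0.001]
force: [-0.1, 0.4, 0.3]
time_s: 11.6
eef_pos: [534.2, -3.4, 64.1]
ee_rot: [0.001, 0.777, 0.629, 0.0]
force: [-1.6, -5.6, 2.8]
time_s: 11.85
eef_pos: [534.8, -0.6, 64.1]
ee_rot: [0.001, 0.778, 0.629, 0.0]
force: [-1.1, -5.5, 3.2]
```

```bash

python3 -m jog '[{"delta_pos":[0.3,1.5,0],"angular":[0,0,0],"fingers":0.6},{"delta_pos":[0.6,3,0],"angular":[0,0,0],"fingers":0.6}]'|sed -n 2,4p
python3 -m jog '[{"delta_pos":[0.3,1.5,0],"angular":[0,0,0],"fingers":0.6},{"delta_pos":[0.6,3,0],"angular":[0,0,0],"fingers":0.6}]'|sed -n 2,4p
```

```text
eef_pos: [535.3, 2.1, 64.2]
ee_rot: [0.001, 0.778, 0.629, -0.0]
force: [-2.4, -8.7, 5.7]
eef_pos: [536.0, 4.7, 64.4]
ee_rot: [0.001, 0.778, 0.628, -0.0]
force: [-5.5, -12.2, 7.7]
```

The second riser is reached. I do the same raise as before, then follow the second arc.

```bash
python3 -m jog '[{"delta_pos":[-2,-8,0],"angular":[0,0,0],"fingers":0.6},{"delta_pos":[-2,-8,16],"angular":[0,0,0],"fingers":0.6},{"delta_pos":[-2,-8,32],"angular":[0,0,0],"fingers":0.6},{"delta_pos":[-1.2,-5,32],"angular":[0,0,0],"fingers":0.6},{"delta_pos":[-0.5,-2,32],"angular":[0,0,0],"fingers":0.6},{"delta_pos":[-0.3,-1,32],"angular":[0,0,0],"fingers":0.6}]'|sed -n 1,4p
python3 -m jog '[{"delta_pos":[1,4.4,6.1],"angular":[0,0,0],"fingers":0.6},{"delta_pos":[2,9.3,11.9],"angular":[0,0,0],"fingers":0.6},{"delta_pos":[3.1,14.5,17.4],"angular":[0,0,0],"fingers":0.6},{"delta_pos":[4.3,20.1,22.4],"angular":[0,0,0],"fingers":0.6},{"delta_pos":[5.6,26,27],"angular":[0,0,0],"fingers":0.6},{"delta_pos":[6.9,32.3,31.2],"angular":[0,0,0],"fingers":0.6},{"delta_pos":[6.9,32.3,31.2],"angular":[0,0,0],"fingers":0.6}]'|sed -n 1,4p
```

```text
time_s: 13.1
eef_pos: [535.3, 3.0, 96.1]
ee_rot: [0.001, 0.777, 0.629, -0.001]
force: [-8.7, -16.1, 12.7]
time_s: 13.98
eef_pos: [542.2, 37.6, 126.6]
ee_rot: [-0.0, 0.777, 0.629, 0.0]
force: [-0.7, -4.2, 1.7]
```

The forces match the first tip, so I continue past balance.

```bash
python3 -m jog '[{"delta_pos":[1.4,6.5,3.8],"angular":[0,0,0],"fingers":0.6},{"delta_pos":[2.9,13.2,7.1],"angular":[0,0,0],"fingers":0.6},{"delta_pos":[4.4,20.1,9.9],"angular":[0,0,0],"fingers":0.6},{"delta_pos":[5.9,27.2,12.1],"angular":[0,0,0],"fingers":0.6},{"delta_pos":[7.5,34.5,13.9],"angular":[0,0,0],"fingers":0.6},{"delta_pos":[9.1,41.9,15.2],"angular":[0,0,0],"fingers":0.6},{"delta_pos":[10.7,49.3,15.9],"angular":[0,0,0],"fingers":0.6},{"delta_pos":[10.7,49.3,15.9],"angular":[0,0,0],"fingers":0.6}]'|sed -n 1,4p
python3 -m jog '[{"delta_pos":[1.6,7.4,0.2],"angular":[0,0,0],"fingers":0.6},{"delta_pos":[3.2,14.9,0],"angular":[0,0,0],"fingers":0.6},{"delta_pos":[3.2,14.9,0],"angular":[0,0,0],"fingers":0.6},{"delta_pos":[3.2,14.9,2],"angular":[0,0,0],"fingers":0.6}]'|sed -n 1,4p
python3 -m jog '[{"delta_pos":[-3.2,-15,2],"angular":[0,0,0],"fingers":0.6},{"delta_pos":[-6.4,-30,2],"angular":[0,0,0],"fingers":0.6},{"delta_pos":[-9.5,-44,0],"angular":[0,0,0],"fingers":0.6},{"delta_pos":[-9.5,-44,0],"angular":[0,0,0],"fingers":0.6}]'|sed -n 1,4p
python3 - <<'E'
from h import *
c=cap('top');d=cap('side')
s=cv2.resize(c['px'][140:290,210:410],None,fx=2,fy=2);t=d['px'][160:310,250:450]
cv2.imwrite('pics/b5.png',np.hstack([s,cv2.resize(t,None,fx=2,fy=2)]))
E
```

```text
time_s: 14.98
eef_pos: [552.9, 86.9, 142.4]
ee_rot: [-0.0, 0.777, 0.629, 0.0]
force: [1.0, 0.7, -1.5]
time_s: 15.48
eef_pos: [556.0, 101.2, 144.4]
ee_rot: [-0.0, 0.778, 0.629, -0.0]
force: [0.8, 0.3, -0.1]
time_s: 15.98
eef_pos: [546.3, 55.9, 144.3]
ee_rot: [-0.0, 0.778, 0.628, -0.0]
force: [0.8, -0.4, 0.0]
```

View pics/b5.png

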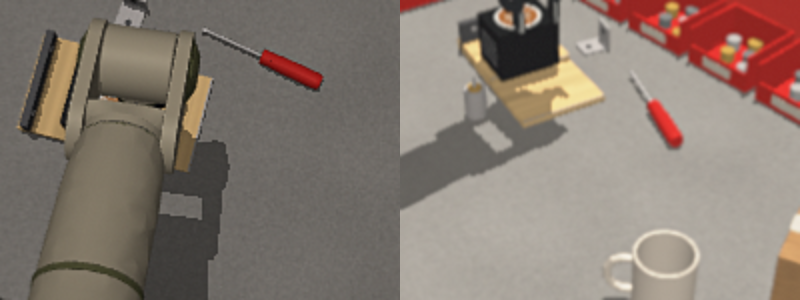

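The module is on the upper deck with its window up, at about (520,15) in the picture. I lower behind it and slide it toward the stop, about 72 mm of travel.

```bash
python3 -m jog '[{"delta_pos":[0,0,-24],"angular":[0,0,0],"fingers":0.6},{"delta_pos":[0,0,-48],"angular":[0,0,0],"fingers":0.6},{"delta_pos":[0,0,-71],"angular":[0,0,0],"fingers":0.6},{"delta_pos":[1.5,7,-71],"angular":[0,0,0],"fingers":0.6},{"delta_pos":[3,14,-71],"angular":[0,0,0],"fingers":0.6},{"delta_pos":[4.5,21,-71],"angular":[0,0,0],"fingers":0.6},{"delta_pos":[5.8,27,-71],"angular":[0,0,0],"fingers":0.6},{"delta_pos":[7.1,33,-71],"angular":[0,0,0],"fingers":0.6},{"delta_pos":[8.4,39,-71],"angular":[0,0,0],"fingers":0.6},{"delta_pos":[9.7,45,-71],"angular":[0,0,0],"fingers":0.6}]'|sed -n 1,4p
python3 -m jog '[{"delta_pos":[1.1,5,0],"angular":[0,0,0],"fingers":0.6},{"delta_pos":[2.2,10,0],"angular":[0,0,0],"fingers":0.6},{"delta_pos":[3,14,0],"angular":[0,0,0],"fingers":0.6},{"delta_pos":[3.9,18,0],"angular":[0,0,0],"fingers":0.6},{"delta_pos":[4.3,20,0],"angular":[0,0,0],"fingers":0.6},{"delta_pos":[4.5,21,0],"angular":[0,0,0],"fingers":0.6}]'|sed -n 1,4p
python3 -m jog '[{"delta_pos":[0.3,1.5,0],"angular":[0,0,0],"fingers":0.6},{"delta_pos":[0.6,3,0],"angular":[0,0,0],"fingers":0.6}]'|sed -n 2,4p
```

```text
time_s: 17.32
eef_pos: [556.8, 102.3, 74.6]
ee_rot: [0.001, 0.778, 0.629, 0.0]
force: [-0.3, -5.1, 2.0]
time_s: 18.08
eef_pos: [561.0, 122.6, 74.4]
ee_rot: [0.001, 0.778, 0.629, -0.0]
force: [-4.4, -12.3, 6.2]
eef_pos: [561.0, 123.2, 74.8]
ee_rot: [0.001, 0.778, 0.628, -0.002]
force: [-15.2, -31.3, 14.6]
```

The force rose to 35 N at the stop. I back off, lift clear, and check.

```bash
python3 -m jog '[{"delta_pos":[-0.6,-3,0],"angular":[0,0,0],"fingers":0.6},{"delta_pos":[-2,-10,0],"angular":[0,0,0],"fingers":0.6},{"delta_pos":[-6,-30,0],"angular":[0,0,0],"fingers":0.6},{"delta_pos":[-12,-55,20],"angular":[0,0,0],"fingers":0.6},{"delta_pos":[-18,-85,60],"angular":[0,0,0],"fingers":0.6},{"delta_pos":[-30,-125,100],"angular":[0,0,0],"fingers":0.6},{"delta_pos":[-45,-170,120],"angular":[0,0,0],"fingers":0.6},{"delta_pos":[-60,-220,120],"angular":[0,0,0],"fingers":0.6},{"delta_pos":[-75,-270,120],"angular":[0,0,0],"fingers":0.6},{"delta_pos":[-75,-270,120],"angular":[0,0,0],"fingers":0.6}]'|sed -n 1,4p
python3 - <<'E'
from h import *
c=cap('top')
cv2.imwrite('pics/b6.png',cv2.resize(c['px'][140:250,210:380],None,fx=4.5,fy=4.5,interpolation=cv2.INTER_CUBIC))
E
```

```text
time_s: 19.58
eef_pos: [485.2, -146.9, 193.6]
ee_rot: [0.0, 0.779, 0.627, -0.0]
force: [0.0, 1.3, -0.3]
```

View pics/b6.png

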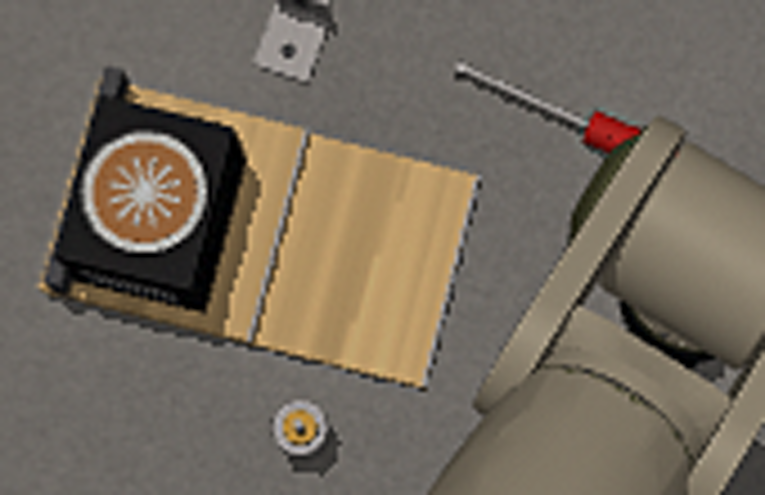

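The ring at (145,190) faces up, and the module's front edge, from (103,95) to (57,257), lies along the stop. The bystanders haven't moved. A quick numeric check follows.

```bash
python3 - <<'E'
from h import *
c=cap('top');f=lambda p,z:plane(c,(np.array(p,float)+.5)/4.5-.5+[210,140],z)[:,:2]
a=-.212;R=np.array([[np.cos(a),-np.sin(a)],[np.sin(a),np.cos(a)]]);o=[538.1,-16.1]
print((f([(145,190),(103,95),(57,257)],110)-o)@R)
E
```

```text
[[ -5.86702313 199.40970021]
 [ 47.50665413 241.38277918]
 [-60.86343764 241.76787733]]
```

```bash
python3 -c "from rig import ctrl;print(ctrl.finish_job())"
```

```text
the job is handed in; nothing more can be done
None
```

The job is handed in, with no verdict returned: the lens module lies window up on the upper deck, against the end stop (centre at stand y ≈ 199 mm) and square to it; the robot is clear, and the bystanders in the last view look unmoved.

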